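# Take the rear key from the crowded hook

## Robot

A 7-joint arm with a two-finger parallel gripper is mounted at the origin on the work surface. World frame = base frame: x ahead of the robot, y to its left, z up, the work surface at z = 0. Lengths are in m, angles in rad, forces in N, time in s.
With the tool pointing down it reaches from about 0.35 to 0.9 m from the base axis. Payload 19.9 kg.
Tool frame: the origin (TCP) lies midway between the tips of the shut fingers; the grasp point (between the pads) lies 19 mm behind it; z points along the fingers, y is the line along which they close (so a half turn about z gives the same grasp; the last joint's range is limited). The gripper opens to 85 mm and grips with 20 to 120 N. Pads are 22 mm wide; open, the fingers measure 114 mm over their backs; the gripper's body (76 mm by 85 mm) begins 54 mm behind the grasp point. The pads swing forward as they close: fully open they stand 13 mm farther back than shut.
Start: joints at [1.105, 0.417, -0.01, 1.614, 0.005, 1.111, -0.053], TCP at [0.257, -0.57, 0.195] pointing down, gripper open.
Joint ranges: [-2.81, 2.81], [-0.39, 2.02], [-1.27, 1.25], [0.06, 2.57], [-1.19, 4.33], [0.19, 2], [-2.82, 2.82]. Speed limits (rad/s): [1.89, 1.89, 2.39, 2.39, 3.01, 3.01, 3.01].

## Interface

Orientations are given as [roll, pitch, yaw] about the fixed x, y, z axes, in that order (R = Rz(yaw) Ry(pitch) Rx(roll)).
In Python, from bench import robot gives the robot as it stands. The module is installed in compiled form; this text tells all that it offers.
- The arm moves only by the shell command python3 -m creep 'ROWS' [FORCE]. ROWS is JSON, a list of rows, each a list of 3 entries, a list of its own where there are three numbers: the closure, from 0 (fully open) to 1 (shut), then the shift along the world's x, y, z in m, then the turn about the world's z in rad. In form: [[jaw, [tx, ty, tz], yaw], ...]. A call has exactly 8 rows; each row is the pose to reach, as a shift and turn from the pose commanded when the call began; what a row does not reach only later rows make up. A row lasts 1/12 s, in which the tool goes at most 41.7 mm and 7.16 degrees, less where a joint would pass 70% of its speed; a pose out of reach is approached as far as the arm can. A call with a gripper value outside its range is refused whole. The fingers move at their own pace and stop on an object; FORCE is the grip in N (left out, the last holds). Time passes only in rows, so rows that repeat a pose let the fingers close, or fill a call up. It gives the time, the measured TCP pose, the force, the opening and the grip force at its end, in the units of the state.
- robot.observe(): the state, without advancing time (a new reading comes with each control period).
- robot.get_image(name): name is "scene" or "top" or "wrist"; returns (picture, depth): 420x560x3 uint8, red, green, blue; 420x560 float32, m along the optical axis (not along the pixel's ray), 0 where there is no reading.
- robot.get_calibration(name): a dict with "fov_y" (degrees; the focal length in pixels is half the picture's height over the tangent of half this angle, whatever the lens; pixels are square), "cx", "cy" (the principal point, pixels), "camera_from_world" (4x4, takes a point from world to camera coordinates); the wrist camera has in their place "hand_eye" (4x4, takes a point from camera to tool coordinates, whose origin is the TCP and whose axes are the flange's). Camera axes: x right, y up, looking along -z (the intrinsics and any distortion apply to the point x, -y, -z); pixel columns grow to the right and rows downward; lengths in m; the calibration is good to about 2 mm. A picture is of the moment at which its call begins: read the wrist's pose just before it. get_calibration takes no time and is no camera call.
- robot.finish_job(): hands the job in; it is judged then, once.
Trained networks look in the newest picture that a camera, given by its name, has taken for a name from the list of things; names that differ only in an ending like _2 or _b are one class to them, and where a whole thing is asked for, a point or a joint stands for the part that bears it (a point fixed in the world has none). Each returns a list of dicts, best first, with "p" (0 to 1); they miss things now and then, are a little off and sometimes report something else, mostly with a low value. They report only what shows in the picture. A call takes as long as a camera call. They do not tell look-alikes from the thing itself.
- robot.regions_of(camera, target): "mask" (420x560 bool, what is visible of it) and "xy" ([column, row] in pixels, amid what is visible of it).
- robot.tip_of(camera, target): "xy" ([column, row] in pixels: a listed point, or the origin of a listed thing).
The state is a dict: "time": time; "qpos": joint angles; "qvel": joint speeds; "joint_efforts": joint torques, N m; "ee_pos": TCP position; "ee_rot": TCP orientation; "force": force on the tool from outside, world axes, zero at the start; "moment": the same for the moment, N m; "gripper_width": finger opening in m; "grasp_force": force on a finger pad.
Only numpy, scipy, OpenCV 4.12 (cv2) and the standard library are available. Lean on these libraries where they do the work, as an engineer would, in place of code of your own. Each camera call takes 0.05 s, during which the arm holds its last target. There are 200 camera calls.

## Task

The red key hangs at the back of one hook, behind the blue key. Move the blue key over to the empty hook and leave it hanging there by its loop; then take the red key off and lower it into the cut-glass bowl before letting go. Do not drop either key on the shelf, and do not shove the bowl out of its place.

Things in the scene. Friction and masses are not known exactly. Their poses are not given: they have to be found in the camera images.
- red_key: key on a red plastic loop, rigid, about 60 g, at the hook's rear, 45 mm from the post. Loop 54 mm wide (y), 56 high (z), 10 thick (x), window 36 x 36; round-tipped steel key below. Origin: mid underside of the loop's top bar, where it rests on the hook; loop spans +10 to -46 mm, key tip at -90. z up, x along the hook to the post, y across: pinch the loop's sides from above, fingers closing along y
- blue_key: same size, shape, frame and origin as the red key, but with a blue loop; starts on the same hook, 50 mm in front of the red key and about 35 mm behind the lip at the hook's open end. That hook and its stand are the same as the spare one in shape and height, and face roughly to the robot too
- spare_hook (a point): empty hook: fixed level brass strip 12 mm wide, 4 thick, 130 long, top face 150 mm above the shelf. Point: middle of the top face. x along it to the wooden post (65 mm off; post top 8 mm above strip), z up. Open end at -x, to the robot, has a lip 4 mm thick, 10 mm above the strip: lift a loop 11 to 31 mm (best 20) to pass it. Foot 12 mm high below
- bowl: cut-glass bowl, clear, 170 mm across the rim, 70 mm high, 6 mm wall, 0.8 kg, loose. Inner floor 85 mm across, 8 mm above the shelf. Origin: centre of its underside, on the shelf; z up. It may stand left of, right of or between the two hooks, so carry keys high over what is in the way
Things that resemble listed ones, but are neither listed nor needed, are in the scene too. What is shaped like the red_key but black or turquoise is not meant.

How it is judged:
On the way, in this order (a step that is already met when the one before it is completed fails the run):
1. the blue key hangs at rest by its loop on the spare hook, let go of (x of blue_key in the frame of spare_hook between -0.065 and 0.065 m and y of blue_key in the frame of spare_hook between -0.018 and 0.018 m and z of blue_key in the frame of spare_hook between -0.008 and 0.008 m and angle between blue_key's own z axis and vertical below 0.35 rad and linear speed of blue_key below 0.05 m/s and contact force between the fingers and blue_key below 0.1 N), for 0.2 s.
2. the red key, still held by the gripper, has been lowered into the bowl so that the key's tip is below the rim (origin less than 145 mm above the bowl's underside, within 60 mm of the bowl's axis) (horizontal distance between red_key and bowl below 0.06 m and z of red_key in the frame of bowl below 0.145 m and contact force between the fingers and red_key above 1 N), for 0.1 s.
At the end, for the whole second after the job is handed in: Let go and at rest: the blue key hangs by its loop on the spare hook (origin within 65 mm along, 18 mm across, 8 mm in height of the hook point; upright within 0.35 rad); the red key lies in the bowl (origin within 85 mm of its axis, 9 to 110 mm above its underside); bowl level to 0.1 rad (all of step 1 and horizontal distance between red_key and bowl below 0.085 m and z of red_key in the frame of bowl between 0.009 and 0.11 m and linear speed of red_key below 0.05 m/s and contact force between the fingers and red_key below 0.1 N and angle between bowl's own z axis and vertical below 0.1 rad); the robot touches nothing.
It fails at once if a key is dropped on the shelf (its origin below 9 mm) (height (world z) of any of red_key, blue_key below 0.009 m).
It fails at once if the bowl is shoved more than 40 mm from its place or tipped by more than 0.5 rad (distance of bowl from where it was at the start of the episode above 0.04 m or angle between bowl's own z axis and vertical above 0.5 rad).
It also fails if it takes over 64 s, if anything falls off the work surface, if the arm or the gripper's body presses on something with over 40 N, if the wrist force passes 120 N, or if a joint passes its speed limit or range.

## Working session

There is one attempt and no reset: what is moved stays moved. The work goes in short steps, Python scripts to look and compute and a shell command to move; the robot and the scene stay as the last step left them, time stands still between calls to the robot, and variables do not carry over. Pictures are saved under pics/ and viewed, at most 10 in all, crops included, and the job is handed in when it is done.

```bash
mkdir -p pics; cat > h.py <<'E'
import numpy as np, cv2
from bench import robot
from scipy.spatial.transform import Rotation as R
def cam(name):
    st=robot.observe(); im,d=robot.get_image(name); c=robot.get_calibration(name)
    f=210/np.tan(np.radians(c["fov_y"])/2)
    if "hand_eye" in c:
        T=np.eye(4); r=np.array(st["ee_rot"])
        T[:3,:3]=R.from_euler('xyz',r).as_matrix() if r.size==3 else (r if r.shape==(3,3) else R.from_quat(r).as_matrix())
        T[:3,3]=st["ee_pos"]; W=T@np.array(c["hand_eye"])
    else: W=np.linalg.inv(np.array(c["camera_from_world"]))
    return im,d,c,f,W
def pts(d,c,f,W):
    v,u=np.mgrid[:420,:560]
    P=np.stack([(u-c["cx"])/f*d,-(v-c["cy"])/f*d,-d],-1)
    return P@W[:3,:3].T+W[:3,3]
def save(im,n): cv2.imwrite('pics/'+n,cv2.cvtColor(im,cv2.COLOR_RGB2BGR))
E
python3 - <<'E'
from h import *
out=[]
for n in("scene","top"):
    im,d,c,f,W=cam(n); out.append(im); print(n,{k:v for k,v in c.items() if k!="camera_from_world"},W.round(3).tolist())
    P=pts(d,c,f,W); np.savez(n+'.npz',im=im,P=P,d=d)
    for t in("red_key","blue_key","spare_hook","bowl"):
        for fn in("tip_of","regions_of"):
            try:
                for r in getattr(robot,fn)(n,t):
                    x,y=np.array(r["xy"]).astype(int); print(t,fn,round(r["p"],2),x,y,P[y,x].round(3), r["mask"].sum() if "mask" in r else "")
            except Exception as e: print(t,fn,e)
save(out[0],'s.png');save(out[1],'t.png')
print(robot.observe())
E
```

```text
scene {'fov_y': 44.128030525350844, 'cx': 277.9834644884548, 'cy': 207.92499041981327} [[-0.034, -0.701, 0.712, 1.346], [0.999, -0.02, 0.029, 0.063], [-0.006, 0.712, 0.702, 0.863], [0.0, 0.0, 0.0, 1.0]]
red_key tip_of 0.88 421 230 [0.535 0.354 0.003] 
red_key tip_of 0.83 373 199 [0.592 0.223 0.15 ] 
red_key tip_of 0.71 322 165 [0.425 0.129 0.096] 
red_key tip_of 0.63 432 275 [ 0.659  0.358 -0.003] 
red_key tip_of 0.57 414 195 [0.521 0.324 0.097] 
red_key regions_of 0.97 426 284 [0.726 0.324 0.053] 497
red_key regions_of 0.89 373 199 [0.592 0.223 0.15 ] 373
red_key regions_of 0.77 320 178 [0.42  0.126 0.053] 390
red_key regions_of 0.75 415 237 [0.601 0.322 0.051] 526
blue_key tip_of 0.68 374 184 [0.549 0.229 0.152] 
blue_key tip_of 0.47 270 249 [0.604 0.015 0.005] 
blue_key regions_of 0.85 369 183 [0.549 0.218 0.155] 348
spare_hook tip_of 0.85 148 196 [ 0.594 -0.229  0.149] 
spare_hook regions_of 0.68 145 247 [ 0.614 -0.256  0.014] 2825
bowl tip_of 0.9 269 251 [0.611 0.013 0.006] 
bowl regions_of 0.97 269 231 [0.554 0.011 0.009] 4036
top {'fov_y': 45.775654004076145, 'cx': 282.4022127
[... 1057 characters left out ...]
215
{'time': 0.9, 'qpos': array([ 1.10555355,  0.417401  , -0.0103221 ,  1.61360027,  0.0046723 ,
        1.11072042, -0.05301493]), 'qvel': array([-0.00072272,  0.00074761, -0.00157169,  0.00135843, -0.0003638 ,
        0.00095383,  0.00049956]), 'joint_efforts': array([ 3.44668115e-04, -8.64199591e+01,  6.78221025e-01, -4.35207903e+01,
        1.91426760e-02,  1.89338745e-03, -3.39028372e-05]), 'ee_pos': array([ 0.25699315, -0.56968592,  0.19455924]), 'ee_rot': array([-3.14148795e+00,  7.43563446e-06,  4.23738835e-01]), 'force': array([-0.15731645, -0.78566611, -0.40075153]), 'moment': array([-0.0026585 , -0.02676971,  0.00928926]), 'grasp_force': 0.0, 'gripper_width': 0.08538350347495352}
```

View pics/s.png

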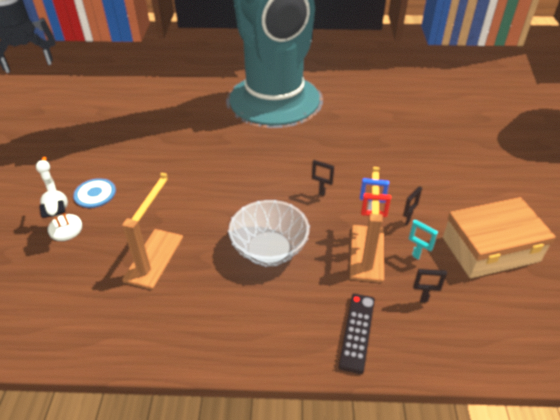

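View pics/t.png

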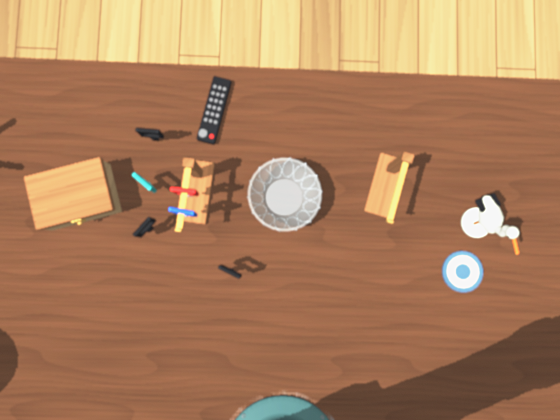

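The scene view shows the red key on the left-hand (world) hook at (373,200) nearest its post, and the blue key in front at (374,184). The spare hook is at (148,196) and the bowl at (269,235).
Possible mix-ups for red: black loops at (322,175), (413,205) and (430,283), and turquoise at (422,238), all off the hook. I choose red (373,200) and blue (374,184), and check them in a crop.

```bash
python3 - <<'E'
from h import *
def fit(P,nm):
    m=P[:,:2].mean(0); u,s,v=np.linalg.svd(P[:,:2]-m,full_matrices=False); a=v[0]; t=(P[:,:2]-m)@a
    lo,hi=np.percentile(t,[1,99]); mid=m+a*(lo+hi)/2
    print(nm,len(P),'mid',mid.round(4),'len',round(hi-lo,4),'yaw',round(np.degrees(np.arctan2(a[1],a[0])),1),'z',np.percentile(P[:,2],[5,50,95]).round(3))
for n in("scene","top"):
    z=np.load(n+'.npz'); im=z['im'];P=z['P']; hsv=cv2.cvtColor(im,cv2.COLOR_RGB2HSV).astype(int);H,S,V=hsv[...,0],hsv[...,1],hsv[...,2]
    X,Y,Z=P[...,0],P[...,1],P[...,2]; print(n)
    for nm,y0,y1 in(("keyhook",.17,.28),("spare",-.3,-.17)):
        b=(X>.45)&(X<.72)&(Y>y0)&(Y<y1)
        fit(P[b&(H>=20)&(H<33)&(S>130)&(V>120)&(Z>.13)&(Z<.18)],nm+' brass')
        fit(P[b&(Z>.14)&(Z<.18)&(X>.4)],nm+' allhigh')
        if y0>0:
            fit(P[b&((H<5)|(H>174))&(S>170)&(V>110)&(Z>.145)&(Z<.175)],'red'); fit(P[b&(H>105)&(H<130)&(S>120)&(Z>.145)&(Z<.175)],'blue')
    b=(abs(X-.61)<.12)&(abs(Y-.015)<.12)&(Z>.055)&(Z<.085); q=P[b]; print('rim',len(q),cv2.minEnclosingCircle(q[:,:2].astype(np.float32)), np.median(q[:,2]))
    if n=="scene":
        save(cv2.resize(im[140:300,290:470],None,fx=4,fy=3.7,interpolation=2)[:592,:720],'crop.png')
E
```

```text
scene
keyhook brass 147 mid [0.573  0.2285] len 0.1391 yaw -5.7 z [0.148 0.15  0.157]
keyhook allhigh 765 mid [0.5816 0.2269] len 0.1565 yaw -5.4 z [0.143 0.154 0.16 ]
red 137 mid [0.5929 0.2293] len 0.0507 yaw -93.5 z [0.147 0.157 0.161]
blue 117 mid [0.5488 0.2299] len 0.0487 yaw -98.0 z [0.15  0.157 0.161]
spare brass 295 mid [ 0.6034 -0.2251] len 0.1353 yaw -14.8 z [0.147 0.15  0.153]
spare allhigh 538 mid [ 0.612  -0.2275] len 0.1558 yaw -14.2 z [0.145 0.15  0.159]
rim 1218 ((0.5983942747116089, 0.012404103763401508), 0.08685604482889175) 0.06618449200008308
top
keyhook brass 5 mid [0.5746 0.2235] len 0.129 yaw 174.6 z [0.15  0.151 0.154]
keyhook allhigh 724 mid [0.5824 0.2276] len 0.1523 yaw 174.6 z [0.147 0.155 0.162]
red 33 mid [0.5902 0.2296] len 0.0534 yaw -97.8 z [0.153 0.159 0.162]
blue 49 mid [0.546  0.2303] len 0.0524 yaw -99.8 z [0.152 0.158 0.162]
spare brass 7 mid [ 0.6009 -0.2208] len 0.131 yaw 164.9 z [0.146 0.148 0.157]
spare allhigh 503 mid [ 0.6114 -0.2266] len 0.1538 yaw 165.3 z [0.146 0.151 0.16 ]
rim 1157 ((0.6006474494934082, 0.014508549124002457), 0.08658035844564438) 0.06726727489793216
```

View pics/crop.png

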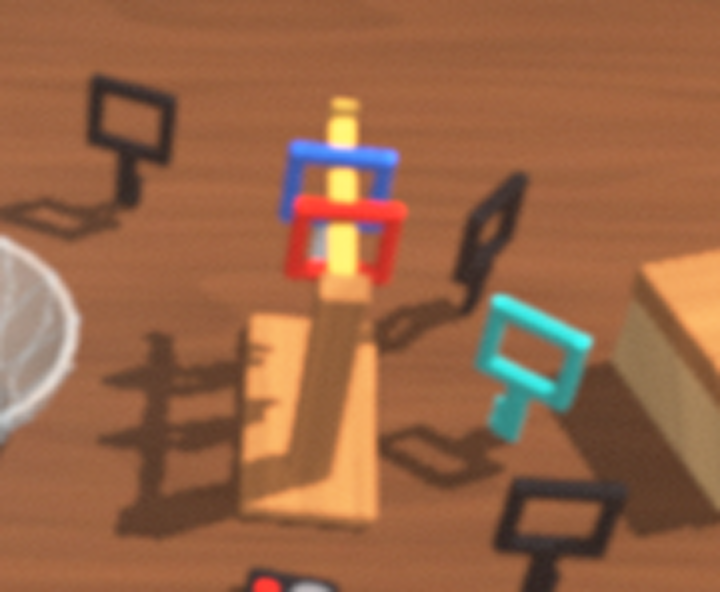

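The crop confirms it. The blue loop is in front, near the lip, and the red loop is behind it, by the post. The lone black and turquoise loops stand off the hook. I'm moving above the blue key.

```bash
python3 -m creep '[[0,[0.013,0.033,0.015],-0.065],[0,[0.026,0.066,0.03],-0.13],[0,[0.039,0.099,0.045],-0.195],[0,[0.052,0.132,0.06],-0.26],[0,[0.065,0.165,0.075],-0.325],[0,[0.078,0.198,0.09],-0.39],[0,[0.091,0.231,0.1],-0.455],[0,[0.104,0.264,0.105],-0.52]]' 40
python3 -m creep '[[0,[0.013,0.033,0],0],[0,[0.026,0.066,0],0],[0,[0.039,0.099,0],0],[0,[0.052,0.132,0],0],[0,[0.065,0.165,0],0],[0,[0.078,0.198,0],0],[0,[0.091,0.231,0],0],[0,[0.104,0.264,0],0]]'
python3 -m creep '[[0,[0.01,0.036,0],0],[0,[0.02,0.072,0],0],[0,[0.03,0.108,0],0],[0,[0.04,0.144,0],0],[0,[0.05,0.18,0],0],[0,[0.06,0.216,0],0],[0,[0.07,0.252,0],0],[0,[0.08,0.27,0],0]]'
python3 - <<'E'
from h import *
im,d,c,f,W=cam("wrist"); save(im,'w1.png'); P=pts(d,c,f,W); np.savez('w1.npz',im=im,P=P)
print(robot.observe()["ee_pos"],robot.observe()["ee_rot"],W.round(3).tolist())
for t in("red_key","blue_key","spare_hook"):
    for r in robot.tip_of("wrist",t):
        x,y=np.array(r["xy"]).astype(int); print(t,round(r["p"],2),x,y,P[y,x].round(4))
hsv=cv2.cvtColor(im,cv2.COLOR_RGB2HSV).astype(int);H,S,V=hsv[...,0],hsv[...,1],hsv[...,2];Z=P[...,2]
for nm,m in(("red",((H<5)|(H>174))&(S>170)&(V>90)&(Z>.15)),("blue",(H>105)&(H<130)&(S>120)&(Z>.15)),("brass",(H>=20)&(H<33)&(S>130)&(V>120)&(Z>.14))):
    q=P[m&(Z<.175)]
    if len(q)>10:
        (cx,w,a)=cv2.minAreaRect((q[:,:2]*1000).astype(np.float32)); print(nm,len(q),cx,w,a,np.median(q[:,2]))
E
```

```text
time: 1.57
ee_pos: [0.3617, -0.3043, 0.3012]
ee_rot: [3.14, -0.002, -0.099]
force: [1.3, 0.1, 0.4]
gripper_width: 0.0853
grasp_force: 0.0
time: 2.23
ee_pos: [0.4653, -0.04, 0.2999]
ee_rot: [3.141, -0.001, -0.096]
force: [1.1, -0.0, -0.0]
gripper_width: 0.0857
grasp_force: 0.0
time: 2.9
ee_pos: [0.5444, 0.2329, 0.2996]
ee_rot: [-3.14, 0.0, -0.093]
force: [-0.8, -0.3, 1.0]
gripper_width: 0.0853
grasp_force: 0.0
[0.54536411 0.23434768 0.29908095] [-3.13936966e+00  1.03556026e-03 -9.13320827e-02] [[-0.092, 0.956, 0.279, 0.615], [-0.996, -0.088, -0.027, 0.226], [-0.002, -0.281, 0.96, 0.478], [0.0, 0.0, 0.0, 1.0]]
red_key 0.97 197 135 [0.6138 0.3264 0.1001]
red_key 0.92 353 260 [0.4252 0.1362 0.0998]
red_key 0.83 182 35 [0.725  0.3253 0.0987]
red_key 0.77 275 151 [0.5901 0.2306 0.1587]
red_key 0.57 213 209 [0.5169 0.3215 0.099 ]
blue_key 0.78 277 189 [0.5489 0.2322 0.1597]
red 57 (594.1049194335938, 226.97698974609375) (50.566436767578125, 8.057509422302246) 76.1396255493164 0.15752496343559985
blue 187 (546.8115844726562, 229.5668487548828) (50.185333251953125, 7.951463222503662) 81.53437805175781 0.15898949372087828
brass 11 (573.5403442382812, 229.1599578857422) (7.628631114959717, 132.09657287597656) 85.36225128173828 0.15153586366681576
```

View pics/w1.png

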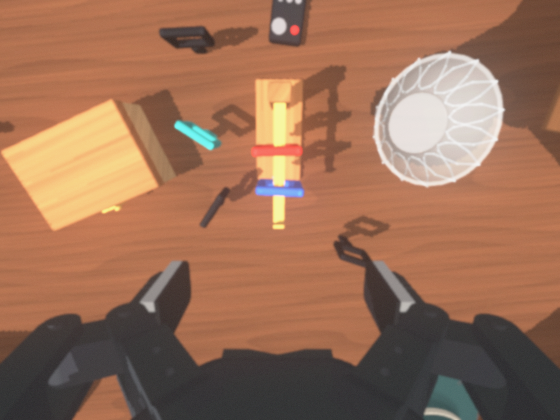

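The wrist view shows the blue bar at (278,188) and the red bar at (277,151) on the hook, with the black loop nearby at (213,209) but clear of the fingers. I'm descending on blue.

```bash
python3 -m creep '[[0,[0,0,-0.02],-0.03],[0,[0.001,0,-0.045],-0.03],[0,[0.001,0,-0.07],-0.03],[0,[0.001,0,-0.09],-0.03],[0,[0.001,0,-0.105],-0.03],[0,[0.001,0,-0.115],-0.03],[0,[0.001,0,-0.12],-0.03],[0,[0.001,0,-0.12],-0.03]]'
python3 - <<'E'
from h import *
print(robot.observe()["ee_pos"],robot.observe()["ee_rot"])
im,d,c,f,W=cam("wrist"); P=pts(d,c,f,W)
print(robot.observe()["ee_pos"],robot.observe()["ee_rot"])
hsv=cv2.cvtColor(im,cv2.COLOR_RGB2HSV).astype(int);H,S,V=hsv[...,0],hsv[...,1],hsv[...,2];Z=P[...,2]
for nm,m in(("red",((H<5)|(H>174))&(S>170)&(V>90)&(Z>.15)),("blue",(H>105)&(H<130)&(S>120)&(Z>.15))):
    q=P[m&(Z<.175)]
    if len(q)>10: print(nm,len(q),cv2.minAreaRect((q[:,:2]*1000).astype(np.float32)),np.median(q[:,2]))
E
```

```text
time: 3.77
ee_pos: [0.5459, 0.2275, 0.1792]
ee_rot: [3.141, 0.001, -0.127]
force: [-0.6, -0.3, -0.1]
gripper_width: 0.0859
grasp_force: 0.0
[0.54589091 0.22750915 0.17919411] [ 3.14110657e+00  5.09025075e-04 -1.27030166e-01]
[0.54620516 0.22791032 0.18002893] [-3.14154531e+00 -3.32991626e-04 -1.26782107e-01]
red 611 ((590.4966430664062, 228.11190795898438), (51.59025573730469, 9.442338943481445), 85.26881408691406) 0.15894854383191814
blue 426 ((546.1038818359375, 229.50900268554688), (51.100460052490234, 8.612669944763184), 81.81249237060547) 0.15898682826377641
```

```bash
python3 -m creep '[[0,[0,0.002,-0.02],0],[0,[0,0.002,-0.04],0],[0,[0,0.002,-0.055],0],[0,[0,0.002,-0.058],0],[0,[0,0.002,-0.058],0],[0.5,[0,0.002,-0.058],0],[1,[0,0.002,-0.058],0],[1,[0,0.002,-0.058],0]]' 40
python3 -m creep '[[1,[0,0,0],0],[1,[0,0,0],0],[1,[0,0,0],0],[1,[0,0,0],0],[1,[0,0,0.005],0],[1,[0,0,0.01],0],[1,[0,0,0.015],0],[1,[0,0,0.02],0]]'
python3 - <<'E'
from h import *
im,d,c,f,W=cam("wrist"); im2,d,c,f,W=cam("scene"); save(np.vstack([im[100:],cv2.resize(im2[150:270,300:460],(560,280))]),'g1.png')
print(robot.observe())
E
```

```text
time: 4.48
ee_pos: [0.5466, 0.2305, 0.1227]
ee_rot: [-3.141, -0.001, -0.126]
force: [-0.3, 0.4, 0.2]
gripper_width: 0.0515
grasp_force: 0.0
time: 5.15
ee_pos: [0.546, 0.2303, 0.1421]
ee_rot: [-3.141, 0.0, -0.126]
force: [0.0, 0.6, -0.4]
gripper_width: 0.0002
grasp_force: 0.0
{'time': 5.25, 'qpos': array([-0.02515468,  0.46955813, -0.5562905 ,  1.73269946,  0.28451953,
        1.01926658, -2.38026133]), 'qvel': array([-0.00026528,  0.01258239,  0.00642989,  0.01488931,  0.00735411,
       -0.01721833, -0.00605822]), 'joint_efforts': array([  0.2307202 , -81.84220791, -10.59901625, -39.79355335,
        -0.12180455,   0.3635772 ,   0.11632684]), 'ee_pos': array([0.5463881 , 0.23051082, 0.14254143]), 'ee_rot': array([-3.14096860e+00, -1.04729660e-03, -1.26259747e-01]), 'force': array([ 0.48856702,  0.70051424, -0.21485466]), 'moment': array([-0.00854573, -0.07592716, -0.04377449]), 'grasp_force': 0.0, 'gripper_width': 0.00028915869090385325}
```

View pics/g1.png

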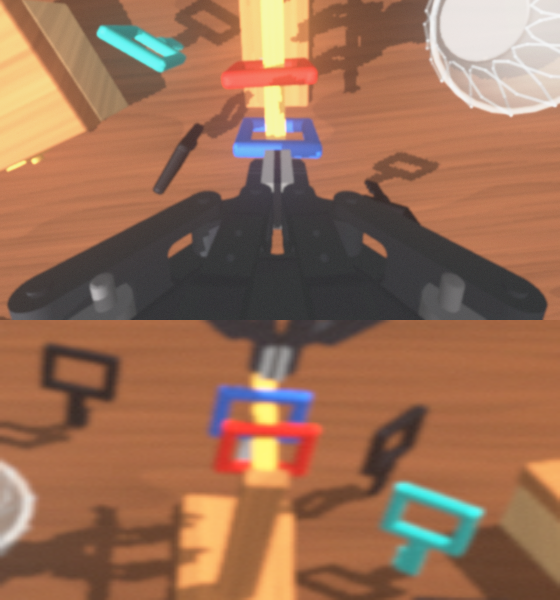

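The fingers shut on nothing. Both pictures show them in front of the blue loop, on the robot's side, near the lip. I'll measure where the tips really are against the reported TCP.

```bash
python3 - <<'E'
from h import *
for n in("scene","top","wrist"):
    im,d,c,f,W=cam(n); P=pts(d,c,f,W)
    hsv=cv2.cvtColor(im,cv2.COLOR_RGB2HSV).astype(int);H,S,V=hsv[...,0],hsv[...,1],hsv[...,2];X,Y,Z=P[...,0],P[...,1],P[...,2]
    print(n)
    for nm,m in(("red",((H<5)|(H>174))&(S>170)&(V>90)&(Z>.15)),("blue",(H>105)&(H<130)&(S>120)&(Z>.15)),("brass",(H>=20)&(H<33)&(S>130)&(V>120)&(Z>.14))):
        q=P[m&(Z<.175)&(Y>.17)&(Y<.29)]
        if len(q)>10: print(nm,len(q),cv2.minAreaRect((q[:,:2]*1000).astype(np.float32)),np.median(q[:,2]))
    g=(S<60)&(V>90)&(Y>.17)&(Y<.29)&(X>.45)&(X<.58)&(Z>.1)&(Z<.23); q=P[g]
    if len(q): print('pad grey',len(q),np.percentile(q,[5,50,95],axis=0).round(3).tolist())
    if n=="scene":
        for v in range(158,182,2): print(v,[tuple(P[v,u].round(3)) for u in (376,380)])
print(robot.get_calibration("wrist")["hand_eye"])
E
```

```text
scene
red 125 ((591.257568359375, 229.5229034423828), (51.39372634887695, 11.387199401855469), 84.9167709350586) 0.1578543130925657
blue 107 ((546.8386840820312, 230.47398376464844), (49.730262756347656, 11.06611156463623), 81.07835388183594) 0.15716738951724007
brass 64 ((582.708251953125, 226.79537963867188), (10.271739959716797, 122.0987548828125), 84.53395080566406) 0.15016695072886332
pad grey 136 [[0.543, 0.222, 0.145], [0.556, 0.229, 0.2], [0.559, 0.238, 0.217]]
158 [(np.float64(0.558), np.float64(0.222), np.float64(0.228)), (np.float64(0.552), np.float64(0.231), np.float64(0.223))]
160 [(np.float64(0.555), np.float64(0.224), np.float64(0.22)), (np.float64(0.56), np.float64(0.23), np.float64(0.224))]
162 [(np.float64(0.554), np.float64(0.224), np.float64(0.214)), (np.float64(0.558), np.float64(0.231), np.float64(0.218))]
164 [(np.float64(0.554), np.float64(0.225), np.float64(0.209)), (np.float64(0.559), np.float64(0.232), np.float64(0.213))]
166 [(np.float64(0.558), np.float64(0.225), np.float64(0.207)), (np.float64(0.555), np.float64(0.233), np.float64(0.205))]
168 [(np.float
[... 891 characters left out ...]
0349121094), (51.742156982421875, 10.028223991394043), 86.05445861816406) 0.158476558567742
blue 694 ((545.916259765625, 229.82272338867188), (51.57106018066406, 9.345721244812012), 80.8131332397461) 0.1588485634577887
brass 37 ((603.085693359375, 225.19345092773438), (11.357990264892578, 71.99400329589844), 83.44144439697266) 0.14932843946742697
pad grey 1196 [[0.551, 0.222, 0.15], [0.557, 0.229, 0.201], [0.558, 0.237, 0.216]]
[[ 6.03139155e-04  9.59916312e-01  2.80286121e-01  7.13546743e-02]
 [ 9.99999814e-01 -6.02874927e-04 -8.71593852e-05  3.43532519e-04]
 [ 8.53117590e-05  2.80286121e-01 -9.59916498e-01 -1.78705983e-01]
 [ 0.00000000e+00  0.00000000e+00  0.00000000e+00  1.00000000e+00]]
```

The pads end at z ≈ 0.183 while the reported TCP is 0.1425, so the tips sit about 41 mm higher than reported. x and y agree. I'll open, go down to reported z ≈ 0.080, and close.

```bash
python3 -m creep '[[0,[0,0,0],0],[0,[0,0,0],0],[0,[0,0,0],0],[0,[0,0,0],0],[0,[0,0,0],0],[0,[0,0,0],0],[0,[0,0,0],0],[0,[0,0,0],0]]' 40
python3 -m creep '[[0,[0,0,-0.01],0],[0,[0,0,-0.025],0],[0,[0,0,-0.04],0],[0,[0,0,-0.052],0],[0,[0,0,-0.06],0],[0,[0,0,-0.062],0],[0.2,[0,0,-0.062],0],[0.3,[0,0,-0.062],0]]'
python3 -m creep '[[1,[0,0,0],0],[1,[0,0,0],0],[1,[0,0,0],0],[1,[0,0,0],0],[1,[0,0,0],0],[1,[0,0,0],0],[1,[0,0,0],0],[1,[0,0,0],0]]'
```

```text
time: 6.07
ee_pos: [0.546, 0.2303, 0.1416]
ee_rot: [-3.142, 0.0, -0.126]
force: [-0.6, -0.5, 0.2]
gripper_width: 0.0855
grasp_force: 0.0
time: 6.73
ee_pos: [0.5463, 0.2305, 0.08]
ee_rot: [-3.141, -0.0, -0.126]
force: [0.4, 0.5, -0.5]
gripper_width: 0.064
grasp_force: 0.0
time: 7.4
ee_pos: [0.5464, 0.2307, 0.0803]
ee_rot: [-3.141, -0.001, -0.126]
force: [-1.0, 0.5, 6.6]
gripper_width: 0.0533
grasp_force: 41.9
```

```bash
python3 -m creep '[[1,[0,0,0.005],0],[1,[0,0,0.01],0],[1,[0,0,0.015],0],[1,[0,0,0.02],0],[1,[0,0,0.021],0],[1,[0,0,0.021],0],[1,[0,0,0.021],0],[1,[0,0,0.021],0]]'
python3 - <<'E'
from h import *
im,d,c,f,W=cam("wrist"); P=pts(d,c,f,W);im2,d2,c2,f2,W2=cam("scene");save(np.vstack([im[100:],cv2.resize(im2[150:270,300:460],(560,280))]),'g2.png')
hsv=cv2.cvtColor(im,cv2.COLOR_RGB2HSV).astype(int);H,S,V=hsv[...,0],hsv[...,1],hsv[...,2];Z=P[...,2]
for nm,m in(("red",((H<5)|(H>174))&(S>170)&(V>90)&(Z>.15)),("blue",(H>105)&(H<130)&(S>120)&(Z>.15))):
    q=P[m&(Z<.2)]
    if len(q)>10: print(nm,len(q),cv2.minAreaRect((q[:,:2]*1000).astype(np.float32)),np.percentile(q[:,2],[20,50,80]))
E
```

```text
time: 8.07
ee_pos: [0.5459, 0.2302, 0.1003]
ee_rot: [3.141, 0.0, -0.126]
force: [-0.6, 0.3, -1.3]
gripper_width: 0.0535
grasp_force: 42.1
red 660 ((589.8607788085938, 228.86097717285156), (53.80064010620117, 10.631810188293457), 86.14205169677734) [0.15627695 0.1577563  0.15863192]
blue 3664 ((545.9855346679688, 229.45907592773438), (53.524200439453125, 12.556772232055664), 78.32738494873047) [0.17331712 0.17836477 0.17926679]
```

View pics/g2.png

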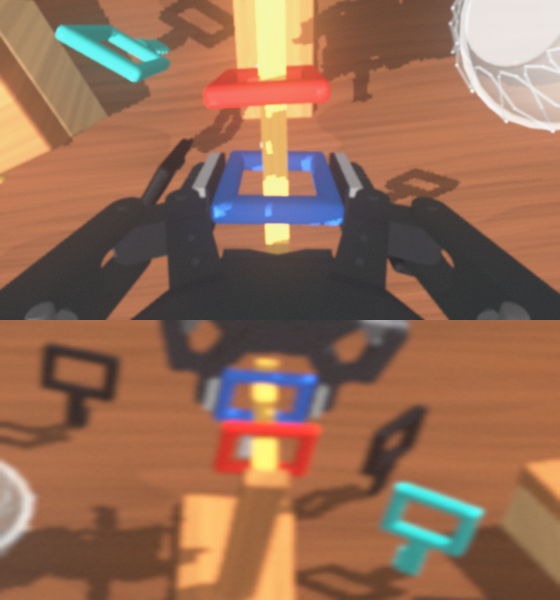

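The blue loop is held squarely between the pads, at (278,188), lifted 20 mm with the strip and lip inside its window. I'm sliding it off and carrying it over.

```bash
python3 -m creep '[[1,[-0.01,0.001,0],0],[1,[-0.02,0.002,0],0],[1,[-0.03,0.003,0],0],[1,[-0.04,0.004,0],0],[1,[-0.05,0.005,0],0],[1,[-0.06,0.006,0],0],[1,[-0.07,0.007,0],0],[1,[-0.075,0.007,0.002],0]]'
python3 -m creep '[[1,[0,0,0.025],0],[1,[0,0,0.05],0],[1,[0.001,-0.01,0.075],-0.02],[1,[0.004,-0.04,0.082],-0.04],[1,[0.007,-0.075,0.082],-0.06],[1,[0.01,-0.112,0.082],-0.08],[1,[0.013,-0.149,0.082],-0.1],[1,[0.016,-0.186,0.082],-0.129]]'
python3 -m creep '[[1,[0.003,-0.037,0],0],[1,[0.006,-0.074,0],0],[1,[0.009,-0.111,0],0],[1,[0.012,-0.148,0],0],[1,[0.015,-0.185,0],0],[1,[0.017,-0.22,0],0],[1,[0.018,-0.24,0],0],[1,[0.018,-0.25,0],0]]'
python3 - <<'E'
from h import *
print(robot.observe()["ee_pos"],robot.observe()["ee_rot"],robot.observe()["grasp_force"])
im,d,c,f,W=cam("wrist"); P=pts(d,c,f,W);save(im,'w2.png')
hsv=cv2.cvtColor(im,cv2.COLOR_RGB2HSV).astype(int);H,S,V=hsv[...,0],hsv[...,1],hsv[...,2];Z=P[...,2]
for nm,m in(("blue",(H>105)&(H<130)&(S>120)&(Z>.15)),("brass",(H>=20)&(H<33)&(S>130)&(V>120)&(Z>.14)&(Z<.17))):
    q=P[m]
    if len(q)>10: print(nm,len(q),cv2.minAreaRect((q[:,:2]*1000).astype(np.float32)),np.percentile(q[:,2],[20,50,80]))
E
```

```text
time: 8.83
ee_pos: [0.4693, 0.2375, 0.1024]
ee_rot: [3.141, 0.001, -0.125]
force: [-0.2, 0.8, -0.6]
gripper_width: 0.0532
grasp_force: 42.1
time: 9.5
ee_pos: [0.4867, 0.0496, 0.185]
ee_rot: [-3.141, -0.001, -0.256]
force: [1.0, 0.6, -0.5]
gripper_width: 0.0539
grasp_force: 42.4
time: 10.17
ee_pos: [0.5045, -0.2019, 0.1845]
ee_rot: [3.141, -0.0, -0.259]
force: [-0.7, -0.3, -0.4]
gripper_width: 0.0534
grasp_force: 42.4
[ 0.50450345 -0.20189568  0.18452731] [ 3.14112277e+00 -1.01153609e-04 -2.58866147e-01] 42.425188422203064
blue 5723 ((534.8325805664062, -210.05819702148438), (53.87458038330078, 79.9478988647461), 75.2223892211914) [0.2254673  0.25961084 0.26310765]
brass 32 ((544.9356079101562, -214.60560607910156), (7.641767501831055, 19.924320220947266), 43.16038513183594) [0.14909245 0.1502274  0.15907688]
```

View pics/w2.png

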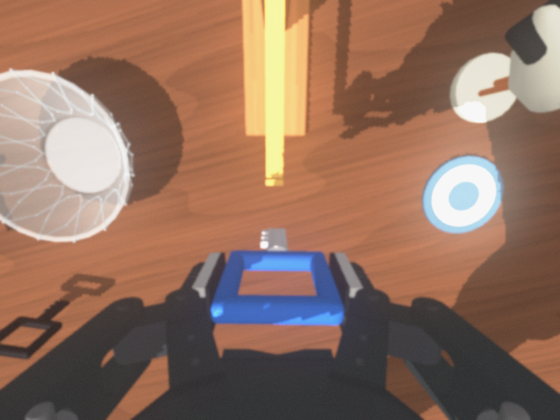

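The wrist view shows the spare strip dead ahead, its end at (275,183), in line with the blue loop at (277,287). I'm lowering to pass-over height, then sliding on.

```bash
python3 -m creep '[[1,[0,0.002,-0.015],0],[1,[0,0.002,-0.035],0],[1,[0,0.002,-0.055],0],[1,[0,0.002,-0.07],0],[1,[0,0.002,-0.08],0],[1,[0,0.002,-0.083],0],[1,[0,0.002,-0.083],0],[1,[0,0.002,-0.083],0]]'
python3 -m creep '[[1,[0.01,-0.0025,0],0],[1,[0.02,-0.005,0],0],[1,[0.03,-0.0075,0],0],[1,[0.042,-0.011,0],0],[1,[0.054,-0.014,0],0],[1,[0.066,-0.017,0],0],[1,[0.076,-0.0195,0],0],[1,[0.082,-0.0215,0],0]]'
python3 - <<'E'
from h import *
for n in("scene","wrist"):
    im,d,c,f,W=cam(n); P=pts(d,c,f,W)
    hsv=cv2.cvtColor(im,cv2.COLOR_RGB2HSV).astype(int);H,S,V=hsv[...,0],hsv[...,1],hsv[...,2];Y,Z=P[...,1],P[...,2]
    for nm,m in(("blue",(H>105)&(H<130)&(S>120)&(Z>.17)),("brass",(H>=20)&(H<33)&(S>130)&(V>120)&(Z>.14)&(Z<.155))):
        q=P[m&(Y<-.16)&(Y>-.3)&(Z<.2)]
        if len(q)>10: print(n,nm,len(q),cv2.minAreaRect((q[:,:2]*1000).astype(np.float32)),np.percentile(q[:,2],[20,50,80]))
    if n=="scene": a=cv2.resize(im[140:290,80:230],(400,400))
save(np.hstack([a,cv2.resize(im,(400,400))]),'i1.png')
E
```

```text
time: 10.88
ee_pos: [0.5055, -0.1964, 0.1023]
ee_rot: [-3.141, -0.001, -0.255]
force: [-0.6, 0.6, -0.8]
gripper_width: 0.0536
grasp_force: 42.4
time: 11.55
ee_pos: [0.5889, -0.2185, 0.1023]
ee_rot: [-3.141, -0.002, -0.255]
force: [-0.6, -0.2, -1.2]
gripper_width: 0.0535
grasp_force: 42.4
scene blue 115 ((590.3294067382812, -218.24136352539062), (58.565189361572266, 14.175607681274414), 68.03073120117188) [0.17712422 0.18002509 0.18209789]
scene brass 111 ((616.8821411132812, -228.75074768066406), (13.108654022216797, 93.19908142089844), 75.63251495361328) [0.14841448 0.1497368  0.15103151]
wrist blue 3003 ((588.8333740234375, -219.38746643066406), (53.665199279785156, 12.128052711486816), 71.65258026123047) [0.17909902 0.18048092 0.18116582]
wrist brass 43 ((605.2559204101562, -227.37960815429688), (11.882144927978516, 127.57929992675781), 74.77249145507812) [0.14865377 0.14907604 0.14979195]
```

View pics/i1.png

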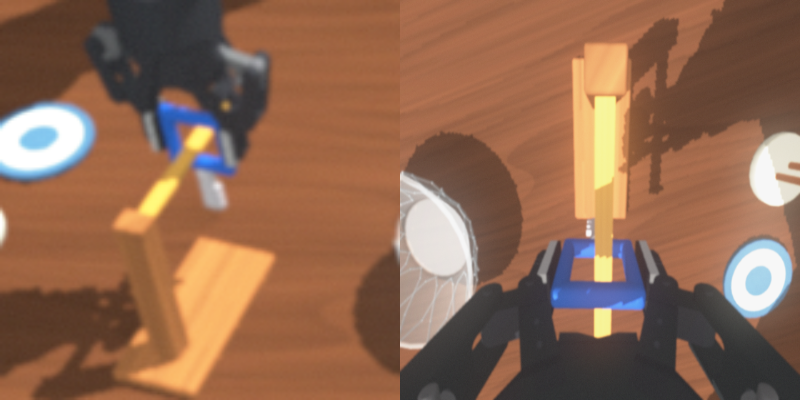

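The loop surrounds the strip behind the lip, about 4 mm off-centre to the left. I'm centring it, lowering and releasing.

```bash
python3 -m creep '[[1,[0,-0.004,0],0],[1,[0,-0.004,-0.006],0],[1,[0,-0.004,-0.012],0],[1,[0,-0.004,-0.017],0],[1,[0,-0.004,-0.02],0],[1,[0,-0.004,-0.021],0],[1,[0,-0.004,-0.021],0],[1,[0,-0.004,-0.021],0]]'
python3 -m creep '[[0.3,[0,0,0],0],[0.3,[0,0,0],0],[0.2,[0,0,0],0],[0.1,[0,0,0],0],[0,[0,0,0],0],[0,[0,0,0],0],[0,[0,0,0],0],[0,[0,0,0],0]]'
python3 -m creep '[[0,[0,0,0.015],0],[0,[0,0,0.035],0],[0,[0,0,0.065],0],[0,[0,0,0.1],0],[0,[0,0,0.13],0],[0,[0,0,0.16],0],[0,[0,0,0.17],0],[0,[0,0,0.17],0]]'
python3 - <<'E'
from h import *
print(robot.observe()["ee_pos"])
for n in("scene","wrist"):
    im,d,c,f,W=cam(n); P=pts(d,c,f,W)
    hsv=cv2.cvtColor(im,cv2.COLOR_RGB2HSV).astype(int);H,S,V=hsv[...,0],hsv[...,1],hsv[...,2];Y,Z=P[...,1],P[...,2]
    for nm,m in(("blue",(H>105)&(H<130)&(S>120)&(Z>.15)),("red",((H<5)|(H>174))&(S>170)&(V>90)&(Z>.15)&(Y>.15))):
        q=P[m&(Z<.2)]
        if len(q)>10: print(n,nm,len(q),cv2.minAreaRect((q[:,:2]*1000).astype(np.float32)),np.percentile(q[:,2],[20,50,80]))
    if n=="scene": a=cv2.resize(im[140:290,80:230],(400,400))
save(np.hstack([a,cv2.resize(im,(400,400))]),'i2.png')
E
```

```text
time: 12.32
ee_pos: [0.5869, -0.2221, 0.0804]
ee_rot: [-3.142, 0.0, -0.255]
force: [-1.5, 0.5, 0.7]
gripper_width: 0.0537
grasp_force: 42.6
time: 12.98
ee_pos: [0.587, -0.2222, 0.0806]
ee_rot: [-3.141, -0.0, -0.255]
force: [0.2, 0.7, -0.9]
gripper_width: 0.0851
grasp_force: 0.0
time: 13.65
ee_pos: [0.5882, -0.2225, 0.2537]
ee_rot: [3.141, -0.005, -0.255]
force: [0.1, -1.0, 0.9]
gripper_width: 0.0853
grasp_force: 0.0
[ 0.58819689 -0.22247937  0.25368103]
scene blue 137 ((121.42739868164062, -91.67852783203125), (951.0790405273438, 1323.0106201171875), 1.0563465356826782) [0.15379535 0.15728444 0.15976746]
scene red 121 ((590.4921875, 229.58294677734375), (51.29084396362305, 12.25094223022461), 85.98777770996094) [0.15470526 0.15737617 0.15926688]
wrist blue 19 ((589.4537963867188, -223.03321838378906), (49.841636657714844, 5.929014205932617), 79.77379608154297) [0.15812832 0.1587275  0.15963487]
```

View pics/i2.png

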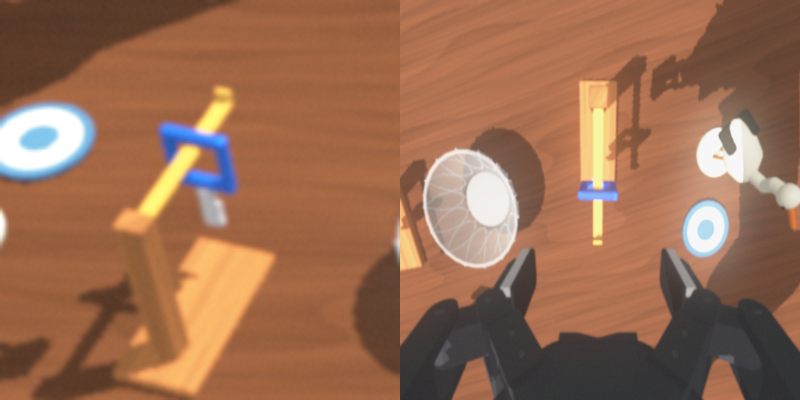

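The blue key hangs upright on the spare strip, at (200,160) in the left view and (598,190) in the right. Next is the red key.

```bash
python3 -m creep '[[0,[0,0.037,0],0.03],[0,[0,0.074,0],0.06],[0,[0,0.111,0],0.09],[0,[0,0.148,0],0.12],[0,[0,0.185,0],0.15],[0,[0.001,0.222,0],0.175],[0,[0.002,0.259,0],0.175],[0,[0.003,0.296,0],0.175]]'
python3 -m creep '[[0,[0,0.037,0],0],[0,[0,0.074,0],0],[0,[0,0.111,0],0],[0,[0,0.14,0],0],[0,[0,0.155,-0.02],0],[0,[0,0.155,-0.04],0],[0,[0,0.155,-0.05],0],[0,[0,0.155,-0.05],0]]'
python3 - <<'E'
from h import *
im,d,c,f,W=cam("wrist"); P=pts(d,c,f,W)
print(robot.observe()["ee_pos"],robot.observe()["ee_rot"])
hsv=cv2.cvtColor(im,cv2.COLOR_RGB2HSV).astype(int);H,S,V=hsv[...,0],hsv[...,1],hsv[...,2];Y,Z=P[...,1],P[...,2]
q=P[((H<5)|(H>174))&(S>170)&(V>90)&(Z>.15)&(Z<.2)]
print(len(q),cv2.minAreaRect((q[:,:2]*1000).astype(np.float32)),np.percentile(q[:,2],[20,50,80]))
E
```

```text
time: 14.42
ee_pos: [0.5891, 0.0754, 0.2491]
ee_rot: [3.141, 0.002, -0.08]
force: [0.4, -0.1, -0.1]
gripper_width: 0.0851
grasp_force: 0.0
time: 15.08
ee_pos: [0.5886, 0.2277, 0.1971]
ee_rot: [3.139, 0.005, -0.08]
force: [0.5, 0.2, 0.3]
gripper_width: 0.0854
grasp_force: 0.0
[0.58946186 0.22777632 0.19903071] [ 3.14034679e+00  2.75206065e-03 -8.09189125e-02]
151 ((590.825439453125, 229.46192932128906), (53.107608795166016, 9.79132080078125), 86.8176040649414) [0.1567673  0.15804937 0.15883614]
```

```bash
python3 -m creep '[[0,[0.001,0.0015,-0.025],0.02],[0,[0.001,0.0015,-0.05],0.02],[0,[0.001,0.0015,-0.075],0.02],[0,[0.001,0.0015,-0.095],0.02],[0,[0.001,0.0015,-0.11],0.02],[0,[0.001,0.0015,-0.119],0.02],[0,[0.001,0.0015,-0.119],0.02],[0.2,[0.001,0.0015,-0.119],0.02]]'
python3 -m creep '[[0.3,[0,0,0],0],[1,[0,0,0],0],[1,[0,0,0],0],[1,[0,0,0],0],[1,[0,0,0],0],[1,[0,0,0],0],[1,[0,0,0],0],[1,[0,0,0],0]]' 40
python3 -m creep '[[1,[0,0,0.005],0],[1,[0,0,0.01],0],[1,[0,0,0.015],0],[1,[0,0,0.02],0],[1,[0,0,0.021],0],[1,[0,0,0.021],0],[1,[0,0,0.021],0],[1,[0,0,0.021],0]]'
python3 - <<'E'
from h import *
im,d,c,f,W=cam("wrist"); P=pts(d,c,f,W)
hsv=cv2.cvtColor(im,cv2.COLOR_RGB2HSV).astype(int);H,S,V=hsv[...,0],hsv[...,1],hsv[...,2];Y,Z=P[...,1],P[...,2]
q=P[((H<5)|(H>174))&(S>170)&(V>90)&(Z>.15)&(Z<.2)]
print(len(q),cv2.minAreaRect((q[:,:2]*1000).astype(np.float32)),np.percentile(q[:,2],[20,50,80]))
E
```

```text
time: 15.8
ee_pos: [0.5915, 0.2301, 0.0824]
ee_rot: [-3.141, -0.001, -0.061]
force: [0.5, 0.4, 0.0]
gripper_width: 0.0755
grasp_force: 0.0
time: 16.47
ee_pos: [0.5918, 0.2305, 0.083]
ee_rot: [-3.141, -0.002, -0.06]
force: [-1.3, -0.7, 6.6]
gripper_width: 0.0533
grasp_force: 40.7
time: 17.13
ee_pos: [0.5909, 0.2302, 0.1023]
ee_rot: [3.141, 0.0, -0.06]
force: [-0.1, -0.3, -0.2]
gripper_width: 0.0532
grasp_force: 42.0
4113 ((589.746826171875, 229.59556579589844), (53.631595611572266, 13.337615966796875), 82.01873016357422) [0.17009092 0.17730473 0.17849006]
```

```bash
python3 -m creep '[[1,[-0.012,0.001,0],0],[1,[-0.026,0.0025,0],0],[1,[-0.042,0.004,0],0],[1,[-0.058,0.0055,0],0],[1,[-0.074,0.007,0],0],[1,[-0.09,0.0085,0],0],[1,[-0.106,0.01,0],0],[1,[-0.12,0.0115,0],0]]'
python3 -m creep '[[1,[0,0,0.025],0],[1,[0,0,0.055],0],[1,[0,-0.01,0.085],0],[1,[0.01,-0.035,0.1],0],[1,[0.025,-0.065,0.1],0],[1,[0.04,-0.095,0.1],0],[1,[0.055,-0.125,0.1],0],[1,[0.07,-0.155,0.1],0]]'
python3 -m creep '[[1,[0.015,-0.02,0],0],[1,[0.03,-0.04,0],0],[1,[0.045,-0.06,0],0],[1,[0.055,-0.07,0],0],[1,[0.057,-0.073,0],0],[1,[0.057,-0.073,0],0],[1,[0.057,-0.073,0],0],[1,[0.057,-0.073,0],0]]'
python3 - <<'E'
from h import *
print(robot.observe()["ee_pos"],robot.observe()["grasp_force"])
for n in("scene","top"):
    im,d,c,f,W=cam(n); P=pts(d,c,f,W); X,Y,Z=P[...,0],P[...,1],P[...,2]
    hsv=cv2.cvtColor(im,cv2.COLOR_RGB2HSV).astype(int);H,S,V=hsv[...,0],hsv[...,1],hsv[...,2]
    q=P[((H<5)|(H>174))&(S>170)&(V>90)&(Z>.15)&(abs(Y)<.1)]
    if len(q): print(n,len(q),np.percentile(q,[3,50,97],axis=0).round(3).tolist())
    q=P[(abs(X-.6)<.11)&(abs(Y-.013)<.11)&(Z>.055)&(Z<.078)]; print('rim',cv2.minEnclosingCircle(q[:,:2].astype(np.float32)))
E
```

```text
time: 17.85
ee_pos: [0.4699, 0.2418, 0.1024]
ee_rot: [3.141, 0.0, -0.06]
force: [0.2, -0.2, -1.0]
gripper_width: 0.0533
grasp_force: 42.0
time: 18.52
ee_pos: [0.5415, 0.0852, 0.2027]
ee_rot: [3.141, -0.0, -0.06]
force: [0.7, -0.2, -0.9]
gripper_width: 0.0536
grasp_force: 42.4
time: 19.18
ee_pos: [0.5975, 0.0152, 0.2026]
ee_rot: [-3.141, 0.0, -0.059]
force: [0.3, -0.0, -0.6]
gripper_width: 0.0533
grasp_force: 42.4
[0.59746571 0.01524483 0.20264996] 42.37197160720825
scene 433 [[0.593, -0.01, 0.227], [0.599, 0.015, 0.258], [0.604, 0.042, 0.281]]
rim ((0.5996823310852051, 0.012601952999830246), 0.08726778626441956)
rim ((0.5761094093322754, 0.06872325390577316), 0.0588141493499279)
```

```bash
python3 -m creep '[[1,[0.002,-0.002,-0.02],0],[1,[0.002,-0.002,-0.045],0],[1,[0.002,-0.002,-0.07],0],[1,[0.002,-0.002,-0.095],0],[1,[0.002,-0.002,-0.12],0],[1,[0.002,-0.002,-0.14],0],[1,[0.002,-0.002,-0.155],0],[1,[0.002,-0.002,-0.162],0]]'
python3 -m creep '[[1,[0,0,-0.003],0],[1,[0,0,-0.005],0],[1,[0,0,-0.005],0],[1,[0,0,-0.005],0],[1,[0,0,-0.005],0],[1,[0,0,-0.005],0],[1,[0,0,-0.005],0],[1,[0,0,-0.005],0]]'
python3 -m creep '[[0.4,[0,0,0],0],[0.3,[0,0,0],0],[0.2,[0,0,0],0],[0.1,[0,0,0],0],[0,[0,0,0],0],[0,[0,0,0],0],[0,[0,0,0],0],[0,[0,0,0],0]]'
python3 -m creep '[[0,[0,0,0.01],0],[0,[0,0,0.03],0],[0,[0,0,0.06],0],[0,[0,0,0.1],0],[0,[0,0,0.14],0],[0,[0,0,0.18],0],[0,[0,0,0.2],0],[0,[-0.03,0,0.2],0]]'
python3 -m creep '[[0,[-0.04,0,0],0],[0,[-0.08,0,0],0],[0,[-0.12,0,0],0],[0,[-0.14,0,0],0],[0,[-0.14,0,0],0],[0,[-0.14,0,0],0],[0,[-0.14,0,0],0],[0,[-0.14,0,0],0]]'
python3 - <<'E'
from h import *
im,d,c,f,W=cam("scene"); P=pts(d,c,f,W); save(cv2.resize(im[130:310,70:470],(800,360)),'e.png'); X,Y,Z=P[...,0],P[...,1],P[...,2]
hsv=cv2.cvtColor(im,cv2.COLOR_RGB2HSV).astype(int);H,S,V=hsv[...,0],hsv[...,1],hsv[...,2]
q=P[((H<5)|(H>174))&(S>150)&(V>90)&(Z>.0)&(abs(Y)<.12)&(abs(X-.6)<.12)]
if len(q): print(len(q),np.percentile(q,[3,50,97],axis=0).round(3).tolist())
q=P[(abs(X-.6)<.11)&(abs(Y-.013)<.11)&(Z>.055)&(Z<.078)]; print('rim',cv2.minEnclosingCircle(q[:,:2].astype(np.float32)))
E
```

```text
time: 19.95
ee_pos: [0.5988, 0.0124, 0.0387]
ee_rot: [-3.141, 0.002, -0.059]
force: [-0.5, -0.1, -0.9]
gripper_width: 0.0533
grasp_force: 42.4
time: 20.62
ee_pos: [0.6001, 0.0118, 0.0358]
ee_rot: [-3.142, -0.0, -0.06]
force: [-0.1, -0.5, -1.1]
gripper_width: 0.0535
grasp_force: 42.4
time: 21.28
ee_pos: [0.6, 0.0118, 0.0356]
ee_rot: [-3.142, 0.0, -0.06]
force: [-0.0, -0.7, -0.4]
gripper_width: 0.0854
grasp_force: 0.0
time: 21.95
ee_pos: [0.5744, 0.0122, 0.241]
ee_rot: [-3.14, -0.008, -0.061]
force: [1.9, 0.5, 0.4]
gripper_width: 0.0853
grasp_force: 0.0
time: 22.62
ee_pos: [0.4308, 0.0119, 0.2358]
ee_rot: [-3.141, -0.0, -0.06]
force: [0.1, 0.8, 0.2]
gripper_width: 0.0855
grasp_force: 0.0
147 [[0.635, -0.013, 0.044], [0.67, 0.011, 0.075], [0.674, 0.034, 0.079]]
rim ((0.599284291267395, 0.012914064340293407), 0.08718602359294891)
```

View pics/e.png

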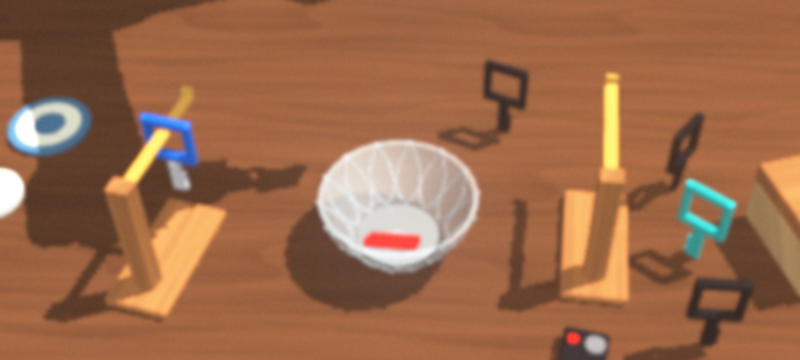

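The red key leans inside the bowl at (390,240), its origin about 65 mm from the axis and 65–75 mm up. The bowl has not moved, and the blue key still hangs on the spare hook at (165,140).

```bash
python3 -c "
from bench import robot
print(robot.finish_job())"
```

```text
the job is handed in; nothing more can be done
None
```

I handed the job in at about 23 s: the blue key hangs by its loop on the spare hook, and the red key lies in the bowl, which has not moved; the judge's verdict was not shown to me.

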